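# Show the large gold bar to the inspection camera

### The arm

A 6-joint arm with a two-finger parallel gripper is mounted at the origin on the work surface. World frame = base frame: x ahead of the robot, y to its left, z up, the work surface at z = 0. Lengths are in m, angles in rad, forces in N, time in s.
With the tool pointing down it reaches from about 0.25 to 0.725 m from the base axis. Payload 9.7 kg.
Tool frame: the origin (TCP) lies on the centre line of the jaws, within the pads' length; the fingertips stand ahead of it and the grasp point (between the pads) lies 11 mm behind it (ctrl.tcp_to_tips is the z of the fingertips in the tool frame, in m); z points along the fingers, y is the direction in which the jaws open and shut (so a half turn about z gives the same grasp; the last joint's range is limited). The gripper opens to 85 mm and grips with 20 to 120 N. Pads are 22 mm wide; open, the fingers measure 114 mm over their backs; the gripper's body (76 mm by 85 mm) begins 54 mm behind the grasp point. The pads swing forward as they close: fully open they stand 13 mm farther back than shut.
Start: joints at [-1.163, 0.087, 0.176, 1.66, 0, 1.571], TCP at [0.218, -0.505, 0.239] pointing down, gripper open.
Joint ranges: [-3.13, 3.13], [-0.85, 1.81], [-1.15, 1.24], [-2.2, 2.28], [-1.44, 1.52], [-3.14, 3.14]. Speed limits (rad/s): [2.22, 2.22, 2.57, 3.14, 3.14, 3.14].

### API

Orientations are given as [roll, pitch, yaw] about the fixed x, y, z axes, in that order (R = Rz(yaw) Ry(pitch) Rx(roll)).
In Python, from cell import ctrl, vision gives the robot as it stands.
- The arm moves only by the tool apply_moves, never from a script. Its argument "rows" is a list that holds one entry, the list of rows, each a list of 5 numbers: the opening, from 0 (shut) to 1 (fully open), then the shift along the tool's x, y, z in cm, then the turn about the tool's z in degrees. In form: [[[grip, tx, ty, tz, twist], ...]]. A call has 1 to 8 rows; each row is the pose to reach, as a shift and turn from the pose commanded when the call began, along the tool's axes at that moment; what a row does not reach only later rows make up. A row lasts 1/8 s, in which the tool goes at most 62.5 mm and 10.7 degrees, less where a joint would pass 70% of its speed; a pose out of reach is approached as far as the arm can. A call with a gripper value outside its range is refused whole. The fingers move at their own pace and stop on an object; "squeeze" is the grip in N (left out, the last holds). Time passes only in rows, so rows that repeat a pose let the fingers close. It gives the time, the measured TCP pose, the force and the opening at its end, in the units of the state.
- ctrl.get_obs(): the state, without advancing time (a new reading comes with each control period).
- vision.snapshot(name): name is "side" or "top"; returns a dict with "image" (400x640x3 uint8, red, green, blue), "z_map" (400x640 float32, m along the optical axis (not along the pixel's ray), 0 where there is no reading), "camera_matrix" (3x3 intrinsics, pixels), "k1" (the pictures are not rectified: a ray, as slopes to the right and down, at radius r is drawn at 1 + k1 r^2 times it, then the intrinsics apply), "view" (4x4, takes a point from world to camera coordinates). Camera axes: x right, y up, looking along -z (the intrinsics and any distortion apply to the point x, -y, -z); pixel columns grow to the right and rows downward; lengths in m; the calibration is good to about 2 mm. A picture is of the moment at which its call begins.
- ctrl.close_job(): hands the job in, once; it reports no verdict.
The state is a dict: "t": time; "joints": joint angles; "joint_vel": joint speeds; "joint_efforts": joint torques, N m; "ee_pos": TCP position; "orientation": TCP orientation; "wrist_force": force on the tool from outside, world axes, zero at the start; "moment": the same for the moment, N m; "grip_width": finger opening in m.
Only numpy, scipy, OpenCV 4.12 (cv2) and the standard library are available. Lean on these libraries where they do the work, as an engineer would, in place of code of your own. Each camera call takes 0.05 s, during which the arm holds its last target.

### The job

Lift the lid of the bullion case right back until it rests on its stop, draw the largest of the three gold bars straight up out of its slot, gripping it by its two narrow edges so that neither broad face is covered, and hold it up to the inspection camera: upright, a broad face square to the lens, the middle of the bar level with the lens and straight in front of it at 12 cm. Finish with the bar still held there, motionless in the grip. Leave the lid open and the two smaller bars in their slots, do not touch the camera or its stand, and do not push the scale, coin tube or loupe about.

Things in the scene. Friction and masses are not known exactly. Their poses are not given: they have to be found in the camera images.
- case: Open-topped aluminium case, fixed, 140 (x) x 200 (y) mm outside, rim 72 mm above the counter, walls 6 mm. Origin: centre of its underside; front (knob side) faces its -x, hinge along its y at x = +70 mm. Inside, three black slotted inserts side by side along y, tops 48 mm above the counter; one bar in the middle of each (y = -62, 0, +62 mm, any order), the bars' width along the case's x.
- case_lid (a joint): Lid hinge: 0 shut, grows as it opens, 1.9 rad on its stop, leaning back past upright. The lid is a shallow tray 140 x 200 x 28 mm, about 0.4 kg, underside level with the case's rim. Damped: let go below 1.3 rad it falls shut, beyond 1.45 rad it sinks back by itself onto the stop in a second or two. Latches already undone.
- case_lid_knob (a point): Centre of the head of the steel knob on the middle of the lid's front, 86 mm above the counter when shut. Knob axis along x (out of the front): stem 12 mm diameter, 14 mm long, then head 18 mm diameter, 18 mm long; this point is 23 mm out from the lid's front face. Moves and turns with the lid. Pinch it lightly (about 25 N): it must turn between the fingers as the lid swings; a hard squeeze binds.
- case_lid_hinge (a point): A point on the hinge axis at mid length, 72 mm above the counter. The lid turns about this point's y axis. From here the shut lid's knob point lies 163 mm towards -x and 14 mm up.
- bar_large_center (a point): Gold-coloured bar 36 mm wide x 10 thick x 74 long, 500 g, standing on end, its lower 34 mm in a slot (1 mm play). The point is the bar's centre; x along its width (narrow edges face +-x), y normal to its broad faces, z up along its length. To be shown. Centre 51, top 88 mm above the counter. Broad faces are raised 2 mm, 2 mm in from the edges; the edge to grip is a flat strip 6 mm thick.
- bar_large: The same large bar; origin at the centre of its lower end, axes as above.
- bar_middle_center (a point): Gold-coloured bar 32 mm wide x 8 thick x 52 long, 250 g, standing on end, its lower 28 mm in a slot (1 mm play). The point is the bar's centre; x along its width (narrow edges face +-x), y normal to its broad faces, z up along its length. Stays in its slot; its top is 72 mm above the counter.
- bar_small_center (a point): Gold-coloured bar 28 mm wide x 6 thick x 38 long, 100 g, standing on end, its lower 22 mm in a slot (1 mm play). The point is the bar's centre; x along its width (narrow edges face +-x), y normal to its broad faces, z up along its length. Stays in its slot; its top is 64 mm above the counter.
- lens (a point): Centre of the front of the inspection camera's lens (in a white ring light 60 mm across). The camera looks level along this point's -x axis; z is up. Its height, 170 to 230 mm above the counter, differs from day to day.
- focus (a point): The point in the air 120 mm straight in front of the lens where the middle of the bar must be; same axes as the lens (x along the line of sight, from here towards the lens).
- camera_stand: The camera's stand, fixed: base plate 150 x 120 x 14 mm; origin on the counter, 20 mm in front of (-x of) the plate's centre. A 20 mm column, 350 mm high, stands at its x = +50 mm; the camera on it (50 mm wide and high) reaches forward to x = -68 mm, where the lens is.
- scale: Flat black pocket scale with a steel pan, 78 x 125 x 20 mm, lying on the counter; origin at the centre of its underside. Leave alone.
- coin_tube: Upright frosted tube of coins with a white cap, 38 mm diameter, 63 mm high; origin at the centre of its underside. Leave alone.
- loupe: Small steel folding loupe lying flat, 62 x 26 x 16 mm; origin under its round lens, its cover stretching 49 mm towards its -x. Leave alone.

How it is judged:
On the way, in this order (a step that is already met when the one before it is completed fails the run):
1. the lid is open and rests on its stop (value of joint case_lid above 1.85 rad), for 0.3 s.
2. the large bar is drawn up clear of the case in the grip, the lid still open (height (world z) of bar_large above 0.08 m and contact force between bar_large and the fingers above 3 N and value of joint case_lid above 1.8 rad), for 0.2 s.
At the end, for the whole second after the job is handed in: Large bar held still by the fingers (over 3 N, none on its broad faces), touching nothing else; centre within 15 mm of the lens axis in height and sideways and 20 mm of the 120 mm distance; within 0.15 rad of upright and of square to the lens; lid still open (over 1.8 rad) (x of bar_large_center in the frame of focus between -0.02 and 0.02 m and y of bar_large_center in the frame of focus between -0.015 and 0.015 m and z of bar_large_center in the frame of focus between -0.015 and 0.015 m and angle between the z axis of bar_large_center and the z axis of focus, either way round below 0.15 rad and angle between the y axis of bar_large_center and the x axis of focus, either way round below 0.15 rad and contact force between bar_large and the fingers above 3 N and contact force between each of bar_large_c1, bar_large_c2 and the fingers below 0.5 N and contact force between bar_large and camera_stand below 0.1 N and contact force between bar_large and case below 0.1 N and linear speed of bar_large below 0.03 m/s and angular speed of bar_large below 0.3 rad/s and value of joint case_lid above 1.8 rad); the arm keeps its last pose, push and grip.
It fails at once if the middle or small bar is moved in or out of its slot (over 15 mm) (distance of any of bar_middle_center, bar_small_center from where it was at the start of the episode above 0.015 m).
It fails at once if the pocket scale is pushed away (over 30 mm) (distance of scale from where it was at the start of the episode above 0.03 m).
It fails at once if the coin tube is pushed away (over 30 mm) (distance of coin_tube from where it was at the start of the episode above 0.03 m).
It fails at once if the loupe is pushed away (over 30 mm) (distance of loupe from where it was at the start of the episode above 0.03 m).
It fails at once if the camera or its stand is touched (over 1 N) (contact force between camera_stand and anything else above 1 N).
It also fails if it takes over 64 s, if anything falls off the work surface, if the arm or the gripper's body presses on something with over 40 N, if the wrist force passes 120 N, or if a joint passes its speed limit or range.

## Working session

There is one attempt and no reset: what is moved stays moved. The work goes in short steps, Python scripts to look and compute and a tool call to move; the robot and the scene stay as the last step left them, time stands still between calls to the robot, and variables do not carry over. Pictures are saved under pics/ and viewed, and the job is handed in when it is done.

Besides the shell and the picture viewer there is one more tool, called after "Request:" as name([rows], argument=value, ...), one row to a line, values as JSON. apply_moves: Moves the arm, as the interface text tells. Its arguments: {"type":"object","properties":{"rows":{"type":"array"},"squeeze":{"type":"number"}},"required":["rows"]}

```bash
mkdir -p pics; ls
cat > h.py <<'E'
import numpy as np, cv2
from cell import ctrl, vision
def snap(name,fn=None):
    s=vision.snapshot(name)
    if fn: cv2.imwrite('pics/'+fn, s['image'][:,:,::-1])
    return s
E
python3 - <<'E'
from h import *
for n in('side','top'):
    s=snap(n,n+'0.png'); np.savez('/tmp/'+n+'0.npz',**s); print(n,s['camera_matrix'].tolist(),s['k1'],s['view'].round(4).tolist())
print(ctrl.get_obs(), ctrl.tcp_to_tips)
E
```

```text
pics
side [[397.220664721987, 0.0, 321.62861778416277], [0.0, 397.220664721987, 198.5333028814902], [0.0, 0.0, 1.0]] -0.021698175517329252 [[0.9929, -0.119, 0.0065, -0.5259], [0.0651, 0.587, 0.807, -0.1955], [-0.0998, -0.8008, 0.5905, -0.7826], [0.0, 0.0, 0.0, 1.0]]
top [[362.77457806462166, 0.0, 323.57144823881134], [0.0, 362.77457806462166, 203.7935488877573], [0.0, 0.0, 1.0]] -0.06492149002240893 [[0.0245, -0.9997, -0.0057, 0.0967], [0.9739, 0.0226, 0.2257, -0.5597], [-0.2255, -0.0111, 0.9742, -0.7109], [0.0, 0.0, 0.0, 1.0]]
{'t': 0.1, 'joints': array([-1.16303083e+00,  8.74263615e-02,  1.75201684e-01,  1.65981172e+00,
        1.13208167e-06,  1.57079514e+00]), 'joint_vel': array([ 1.34959374e-03,  1.57565784e-04,  2.03100731e-03,  1.16746145e-03,
       -8.55697424e-04,  1.47837194e-05]), 'joint_efforts': array([-6.25859520e-04, -5.21559978e+01,  4.65654159e+01,  1.59871881e-02,
       -1.93528393e-05, -5.59460958e-07]), 'ee_pos': array([ 0.21802714, -0.50471833,  0.23863627]), 'orientation': array([-3.14035258e+00, -1.13355135e-06,  4.07766676e-01]), 'wrist_force': array([-0.62463021,  0.2745969 ,  0.48673984]), 'moment': array([ 0.00443944, -0.04580475, -0.05484113]), 'grip_width': 0.08536887230410158} 0.008
```

View pics/side0.png

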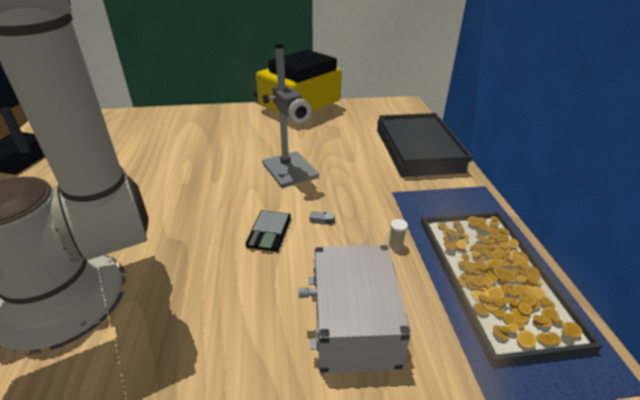

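View pics/top0.png

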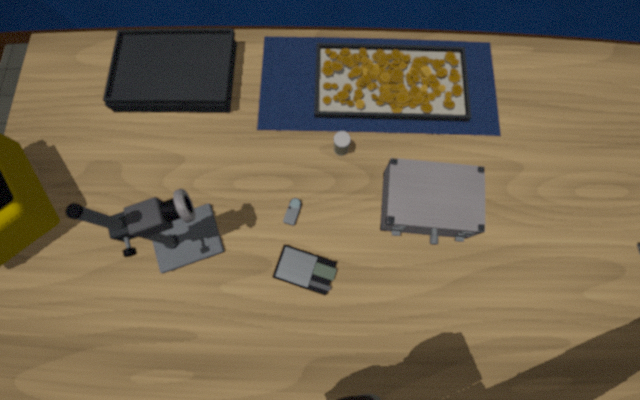

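The side view shows the case at about (358,310) with its knob at (305,293), and the camera's lens at (299,110). In the top view the shut lid spans (385–485,160–235), the knob is at (434,236), and the ring light is at (183,205).

```bash
cat >> h.py <<'E'
def slopes(s,uv):
    K=s['camera_matrix']; uv=np.atleast_2d(uv).astype(float)
    d=np.stack([(uv[:,0]-K[0,2])/K[0,0],(uv[:,1]-K[1,2])/K[1,1]],1); k=float(s['k1']); r=d.copy()
    for _ in range(20): r=d/(1+k*(r**2).sum(1,keepdims=True))
    return r
def ray(s,uv):
    r=slopes(s,uv); V=s['view']; R=V[:3,:3]
    c=-R.T@V[:3,3]; d=np.stack([r[:,0],-r[:,1],-np.ones(len(r))],1)@R
    return c,d
def plane(s,uv,z):
    c,d=ray(s,uv); return c+d*((z-c[2])/d[:,2])[:,None]
def unproj(s,uv,zm=None):
    uv=np.atleast_2d(uv).astype(int); c,d=ray(s,uv); z=(s['z_map'] if zm is None else zm)[uv[:,1],uv[:,0]]
    P=c+d*z[:,None]; P[z==0]=np.nan; return P
def proj(s,P):
    P=np.atleast_2d(P); V=s['view'];K=s['camera_matrix']; q=P@V[:3,:3].T+V[:3,3]
    a=np.stack([q[:,0],-q[:,1]],1)/(-q[:,2:]); a=a*(1+s['k1']*(a**2).sum(1,keepdims=True))
    return a*[K[0,0],K[1,1]]+[K[0,2],K[1,2]]
def cloud(s):
    h,w=s['z_map'].shape; u,v=np.meshgrid(np.arange(w),np.arange(h)); uv=np.stack([u.ravel(),v.ravel()],1)
    return unproj(s,uv).reshape(h,w,3)
def tri(s1,uv1,s2,uv2):
    c1,d1=ray(s1,uv1); c2,d2=ray(s2,uv2); d1=d1[0];d2=d2[0]
    A=np.stack([d1,-d2],1); t=np.linalg.lstsq(A,c2-c1,rcond=None)[0]
    return (c1+d1*t[0]+c2+d2*t[1])/2, np.linalg.norm(c1+d1*t[0]-c2-d2*t[1])
E
python3 - <<'E'
from h import *
S={n:dict(np.load('/tmp/%s0.npz'%n)) for n in('top','side')}
for n,s in S.items():
    C=cloud(s)
    print(n,ray(s,[[320,200]])[0], 'counter z', C[300,200] if n=='top' else C[200,200])
    # lid top plane
    m=(abs(C[:,:,2]-0.1)<0.01)&(C[:,:,1]<0)&(C[:,:,0]>0.3)&(C[:,:,0]<0.75)
    m=cv2.morphologyEx(m.astype(np.uint8),cv2.MORPH_OPEN,np.ones((5,5)))
    nl,lab,st,ce=cv2.connectedComponentsWithStats(m); i=1+np.argmax(st[1:,4]); P=C[lab==i]
    r=cv2.minAreaRect(P[:,:2].astype(np.float32)); print('lid',r,np.median(P[:,2]),st[i])
    print(cv2.boxPoints(r).round(4).tolist())
print('top knob',unproj(S['top'],[[434,232],[434,236],[434,240]]))
print('side knob',unproj(S['side'],[[302,293],[305,293],[309,293]]))
for n,rr in(('top',(165,205,180,235)),('side',(280,320,90,130))):
    C=cloud(S[n]); a,b,c,d=rr
    img=S[n]['image'][c:d,a:b]; big=cv2.resize(img,None,fx=12,fy=12,interpolation=cv2.INTER_CUBIC)
    cv2.imwrite(f'pics/lens_{n}.png',big[:,:,::-1])
img=S['top']['image'][150:250,370:500]; cv2.imwrite('pics/case_top.png',cv2.resize(img,None,fx=6,fy=6,interpolation=cv2.INTER_CUBIC)[:,:,::-1])
img=S['side']['image'][235:375,290:420]; cv2.imwrite('pics/case_side.png',cv2.resize(img,None,fx=4,fy=4,interpolation=cv2.INTER_CUBIC)[:,:,::-1])
E
```

```text
top [0.382439   0.101413   0.81943705] counter z [0.34724095 0.37809023 0.00263369]
lid ((0.5749287009239197, -0.12165040522813797), (0.20074009895324707, 0.14370021224021912), 85.73038482666016) 0.10082942799530292 [ 386  158   99   75 6376]
[[0.4957999885082245, -0.21639999747276306], [0.6391000151634216, -0.22709999978542328], [0.6541000008583069, -0.026900000870227814], [0.5108000040054321, -0.016200000420212746]]
side [ 0.45672398 -0.57452417  0.62333861] counter z [ 0.24154123  0.30187313 -0.00159303]
lid ((0.5761051774024963, -0.12336613982915878), (0.20466378331184387, 0.1406727284193039), 85.9422836303711) 0.10006941012021808 [ 315  245   96   97 7761]
[[0.49869999289512634, -0.22050000727176666], [0.6389999985694885, -0.2303999960422516], [0.6535000205039978, -0.02630000002682209], [0.5131999850273132, -0.016300000250339508]]
top knob [[ 0.49707369 -0.11570122  0.0929479 ]
 [ 0.48862394 -0.114814    0.09479591]
 [ 0.48032723 -0.11409585  0.09609952]]
side knob [[ 0.48069889 -0.1204095   0.0901742 ]
 [ 0.4857942  -0.12129723  0.0905347 ]
 [ 0.49274645 -0.12035482  0.08851214]]
```

View pics/lens_top.png

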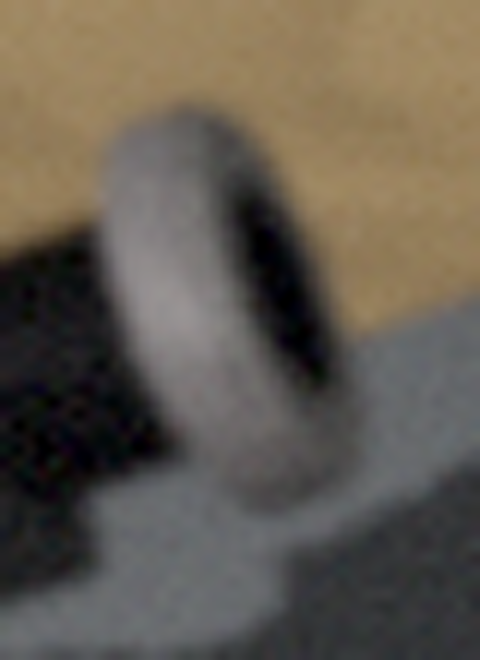

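View pics/lens_side.png

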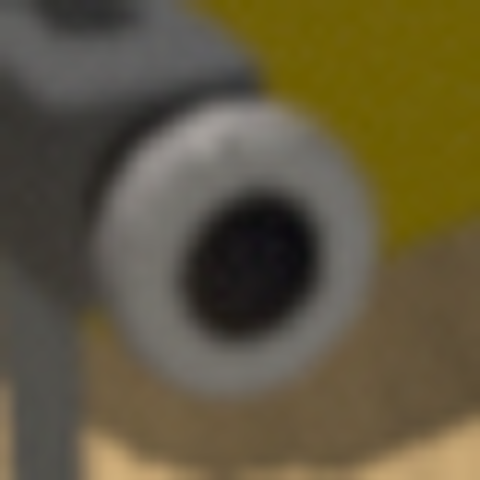

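View pics/case_top.png

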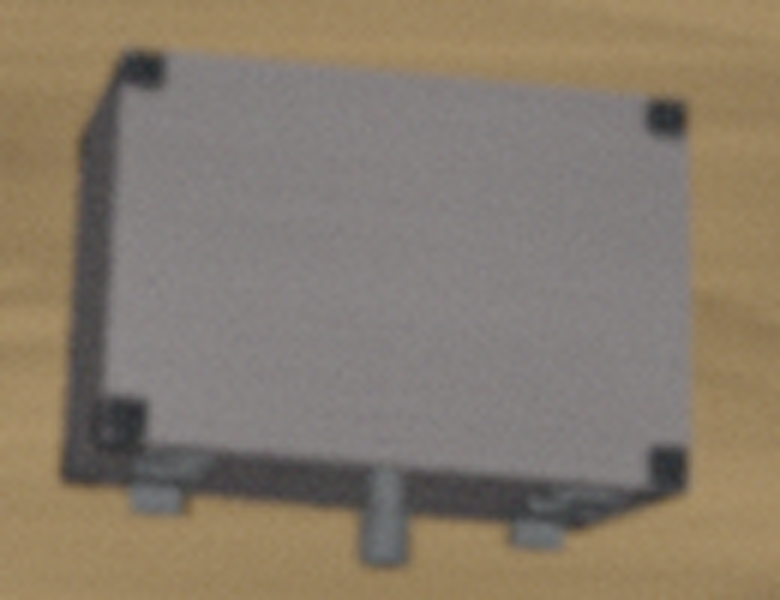

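View pics/case_side.png

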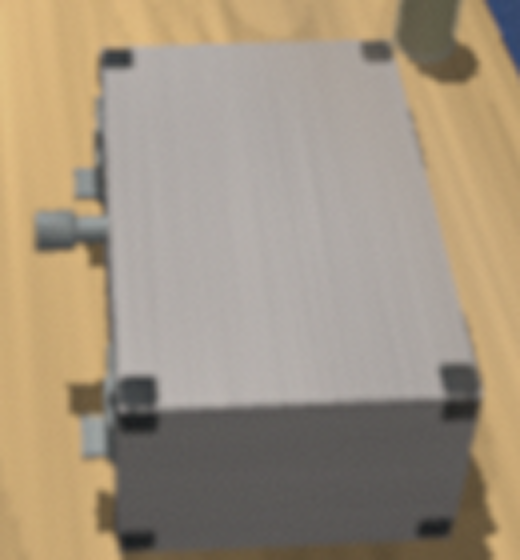

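Run:
```python
from h import *
S={n:dict(np.load('/tmp/%s0.npz'%n)) for n in('top','side')}
T,D=S['top'],S['side']
P,e=tri(T,[188.1,203.2],D,[300.3,111.6]); print('lens tri',P,e)
# ring plane from side depth
C=cloud(D); img=D['image'].astype(int)
v,u=np.mgrid[95:128,285:315]; 
b=img[95:128,285:315].min(2); sat=img[95:128,285:315].max(2)-b
q=C[95:128,285:315]; d=np.linalg.norm(q-P,axis=2)
m=(d<0.034)&(b>90)&(sat<30); Q=q[m]; c=Q.mean(0); w,V3=np.linalg.eigh(np.cov((Q-c).T)); print('ring side',len(Q),c,np.sqrt(w),V3[:,0])
C2=cloud(T); print('top depth at lens',C2[200:208:2,188], 'side depth at lens',C[109:115:2,300])
# plate
for n in S:
    Cc=cloud(S[n]); im=S[n]['image'].astype(int); sat=im.max(2)-im.min(2)
    m=(abs(Cc[:,:,2]-.014)<.012)&(sat<25)&(np.linalg.norm(Cc[:,:,:2]-P[:2],axis=2)<.25)
    m=cv2.morphologyEx(m.astype(np.uint8),cv2.MORPH_OPEN,np.ones((3,3)))
    nl,lab,st,ce=cv2.connectedComponentsWithStats(m); i=1+np.argmax(st[1:,4]); vv,uu=np.where(lab==i)
    P2=plane(S[n],np.stack([uu,vv],1),.014)[:,:2]; r=cv2.minAreaRect(P2.astype(np.float32)); print(n,'plate',r,st[i],cv2.boxPoints(r).round(3).tolist())
for n in S:
    Cc=cloud(S[n]); im=S[n]['image'].astype(int)
    m=(Cc[:,:,2]>.02)&(np.linalg.norm(Cc[:,:,:2]-P[:2],axis=2)<.2)
    q=Cc[m]
    for z0 in(.04,.08,.12,.25,.30,.33): 
        k=q[abs(q[:,2]-z0)<.015]; print(n,z0,len(k),np.median(k,0) if len(k) else '')
```

```text
lens tri [0.51667371 0.34139018 0.21820367] 0.001099283948449738
ring side 259 [0.51239011 0.34162577 0.22353475] [0.00276116 0.01616115 0.0179541 ] [ 0.3396683  -0.93804853  0.06848654]
top depth at lens [[0.5238613  0.34393242 0.21403854]
 [0.5196655  0.34242612 0.2168209 ]
 [0.51562043 0.34112135 0.21911256]
 [0.51109749 0.33887318 0.22378301]] side depth at lens [[0.51541201 0.33888337 0.22601762]
 [0.51544819 0.34150764 0.21962843]
 [0.51524222 0.34037152 0.21485548]]
top plate ((0.4834260940551758, 0.4203661382198334), (0.11925037205219269, 0.15092036128044128), 21.705673217773438) [ 153  204   71   69 2632] [[0.4000000059604645, 0.46799999475479126], [0.4560000002384186, 0.328000009059906], [0.5669999718666077, 0.3720000088214874], [0.5109999775886536, 0.5130000114440918]]
side plate ((0.48410484194755554, 0.41273313760757446), (0.12037847936153412, 0.16054020822048187), 21.928606033325195) [ 263  152   55   34 1135] [[0.39800000190734863, 0.4650000035762787], [0.4580000042915344, 0.3160000145435333], [0.5699999928474426, 0.3610000014305115], [0.5099999904632568, 0.5099999904632568]]
top 0.04 128 [0.47024459 0.44299004 0.0280003 ]
top 0.08 62 [0.47073097 0.4433182  0.0798109 ]
top 0.12 54 [0.46736907 0.44196586 0.11923731]
top 0.25 1817 [0.48999803 0.40597776 0.24226095]
top 0.3 170 [0.47119718 0.44267842 0.30009148]
top 0.33 185 [0.47123503 0.44249525 0.32945035]
side 0.04 80 [0.47376726 0.44304601 0.03404039]
side 0.08 63 [0.47368513 0.4433721  0.08112335]
side 0.12 68 [0.47284159 0.44259814 0.12018825]
side 0.25 440 [0.48954108 0.39682167 0.24232078]
side 0.3 90 [0.47364706 0.44367855 0.30024485]
side 0.33 101 [0.47335548 0.44262586 0.33029679]
```

```bash
cat >> h.py <<'E'
from scipy.spatial.transform import Rotation as Ro
YAWC=np.radians(-4.25); CC=np.array([0.5755,-0.1225]); 
CX=np.array([np.cos(YAWC),np.sin(YAWC)]); CY=np.array([-CX[1],CX[0]])
def case(x,y,z): return np.array([*(CC+CX*x+CY*y),z])
def shift(p,yawdeg=None,o=None,pc=None):
    o=o or ctrl.get_obs(); R=Ro.from_euler('xyz',o['orientation']).as_matrix()
    d=R.T@(np.asarray(p)-o['ee_pos'])*100
    tw=None if yawdeg is None else (np.degrees(o['orientation'][2])-yawdeg+180)%360-180
    return d.round(2),tw
E
python3 - <<'E'
from h import *
S={n:dict(np.load('/tmp/%s0.npz'%n)) for n in('top','side')}
print(tri(S['top'],[433.7,238.4],S['side'],[303.6,292.3]), case(-93,0,86)if 0 else case(-.093,0,.086))
k=case(-.093,0,.086); 
for n in S: print(n,proj(S[n],k))
print(shift([k[0],k[1],.19],-4.25))
E
```

```text
(array([ 0.48426907, -0.11635308,  0.08697567]), np.float64(0.0011112209837876737)) [ 0.48275573 -0.11560791  0.086     ]
top [[433.25172628 239.4673336 ]]
side [[303.0188354  292.34697027]]
(array([ 39.73, -25.22,   4.89]), np.float64(27.613309587274927))
```

Request:
apply_moves([
  [[0.6,5,-3.2,0.6,3.5],[0.6,10,-6.3,1.2,7],[0.6,15,-9.5,1.8,10.5],[0.6,20,-12.6,2.4,14],[0.6,25,-15.8,3,17.5],[0.6,30,-19,3.6,21],[0.6,35,-22.1,4.3,24.5],[0.6,39.8,-25.2,4.9,27.6]],
], squeeze=25)

```text
t: 1.1
ee_pos: [0.4842, -0.1138, 0.1898]
orientation: [3.142, 0.0, -0.076]
wrist_force: [0.4, -0.6, 0.1]
grip_width: 0.0513
```

Run:
```python
from h import *
o=ctrl.get_obs(); print(o['t'],o['ee_pos'],np.degrees(o['orientation']),o['joints'],o['grip_width'])
print(shift([.4835,-.116,.082],-4.25))
```

```text
1.1 [ 0.48423729 -0.11384457  0.18983164] [ 1.79995732e+02  1.13756982e-02 -4.32870467e+00] [-2.30849388e-01 -5.13837249e-02 -6.00818479e-02  1.56228284e+00
 -1.04301555e-04  2.98629342e+00] 0.051271455181288096
(array([-0.06,  0.22, 10.78]), np.float64(-0.07870467047428065))
```

Request:
apply_moves([
  [[0.6,0.05,0,3.5,0],[0.6,0.05,0,7,0],[0.6,0.05,0,10.8,0],[0.6,0.05,0,10.8,0]],
])

```text
t: 1.6
ee_pos: [0.4821, -0.1152, 0.0796]
orientation: [-3.141, 0.005, -0.074]
wrist_force: [0.0, 0.4, 0.3]
grip_width: 0.0513
```

Run:
```python
from h import *
o=ctrl.get_obs(); print(o['t'],o['ee_pos'],o['wrist_force'])
for n in('top','side'):
    s=snap(n); c=(slice(180,280),slice(370,500)) if n=='top' else (slice(220,360),slice(240,400))
    cv2.imwrite(f'pics/k1{n}.png',cv2.resize(s['image'][c],None,fx=4,fy=4)[:,:,::-1])
```

```text
1.6 [ 0.48210311 -0.11522417  0.07959234] [0.04730982 0.35013046 0.34990272]
```

View pics/k1top.png

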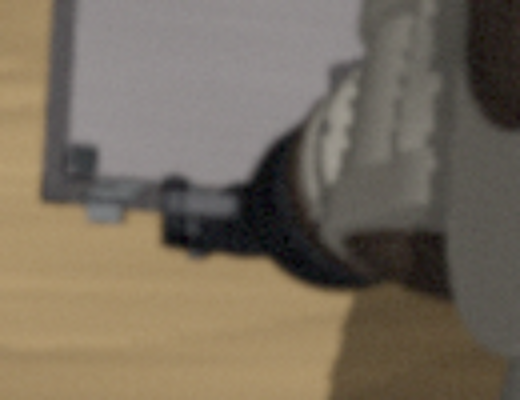

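View pics/k1side.png

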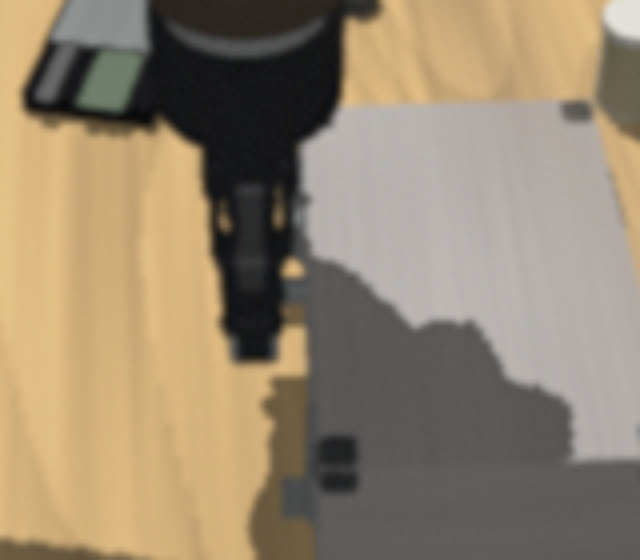

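The fingers straddle the knob; the side view has the fingertips at crop (255,345), clear of the lid. Next I close lightly.

Request:
apply_moves([
  [[0,0,0,0,0],[0,0,0,0,0],[0,0,0,0,0],[0,0,0,0,0],[0,0,0,0,0]],
], squeeze=25)

```text
t: 2.33
ee_pos: [0.4848, -0.116, 0.0838]
orientation: [3.141, -0.002, -0.074]
wrist_force: [-0.9, 0.4, 6.1]
grip_width: 0.0164
```

Run:
```python
from h import *
o=ctrl.get_obs(); print(o['t'],o['ee_pos'],o['wrist_force'],o['grip_width'],np.degrees(o['orientation']))
# arc shifts relative to the present: hinge-frame circle
r=np.hypot(.163,.014); a0=np.arctan2(.014,-.163)
for th in np.arange(0.1,1.85,.1):
    a=a0-th; print(round(th,2),round((r*np.cos(a)+.163)*100,2),round(-(r*np.sin(a)-.014)*100,2))
```

```text
2.325 [ 0.4847885  -0.11595278  0.08376999] [-0.92859285  0.41466642  6.12304945] 0.016433572194119662 [ 1.79977429e+02 -1.35959737e-01 -4.23495589e+00]
0.1 0.22 -1.62
0.2 0.6 -3.21
0.3 1.14 -4.75
0.4 1.83 -6.24
0.5 2.67 -7.64
0.6 3.64 -8.96
0.7 4.73 -10.17
0.8 5.95 -11.27
0.9 7.26 -12.24
1.0 8.67 -13.07
1.1 10.15 -13.76
1.2 11.7 -14.3
1.3 13.29 -14.68
1.4 14.91 -14.9
1.5 16.54 -14.96
1.6 18.18 -14.85
1.7 19.79 -14.58
1.8 21.37 -14.16
```

Request:
apply_moves([
  [[0,0.1,0,-0.8,0],[0,0.2,0,-1.6,0],[0,0.4,0,-2.4,0],[0,0.6,0,-3.2,0],[0,0.85,0,-4,0],[0,1.1,0,-4.7,0],[0,1.5,0,-5.5,0],[0,1.8,0,-6.2,0]],
])

```text
t: 3.32
ee_pos: [0.5023, -0.1172, 0.1447]
orientation: [3.142, 0.0, -0.074]
wrist_force: [2.6, -2.9, -4.8]
grip_width: 0.0165
```

Run:
```python
from h import *
o=ctrl.get_obs(); print(o['t'],o['ee_pos'],o['wrist_force'],o['grip_width'],np.degrees(o['orientation']))
s=snap('side','l1s.png')
```

```text
3.325 [ 0.50226853 -0.11715986  0.14471528] [ 2.63193631 -2.87569492 -4.80644478] 0.016545924740436965 [ 1.79995302e+02  1.16022335e-04 -4.23861338e+00]
```

View pics/l1s.png

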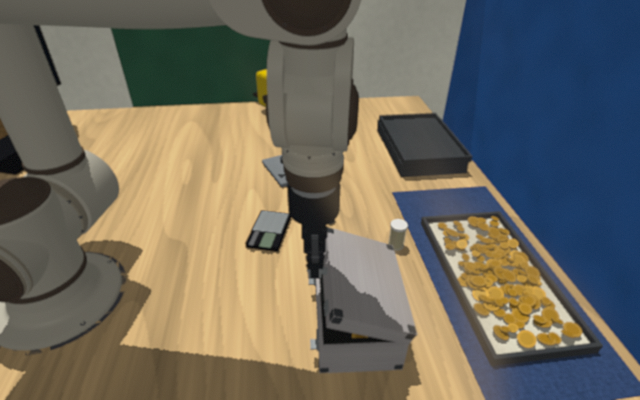

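The lid has lifted to about 0.4 rad with the knob still in the fingers, at about (315,285). I continue along the arc.

Request:
apply_moves([
  [[0,0.4,0,-0.7,0],[0,0.85,0,-1.4,0],[0,1.4,0,-2.2,0],[0,2.0,0,-2.95,0],[0,2.8,0,-3.8,0],[0,3.6,0,-4.6,0],[0,4.5,0,-5.35,0],[0,5.45,0,-6.0,0]],
])

```text
t: 4.38
ee_pos: [0.5569, -0.121, 0.2049]
orientation: [-3.141, 0.0, -0.074]
wrist_force: [0.5, -2.5, -4.2]
grip_width: 0.0166
```

Run:
```python
from h import *
o=ctrl.get_obs(); print(o['joints'],o['ee_pos'],o['wrist_force'],o['grip_width'],np.degrees(o['orientation']))
s=snap('side','l2s.png')
```

```text
[-2.14124719e-01  1.24651696e-01  1.50201208e-01  1.59647841e+00
  1.78562897e-04  3.00134310e+00] [ 0.55687921 -0.12104743  0.20488233] [ 0.47211563 -2.53780042 -4.17624632] 0.016560591807795632 [-1.79988808e+02  6.09086347e-03 -4.23273542e+00]
```

View pics/l2s.png

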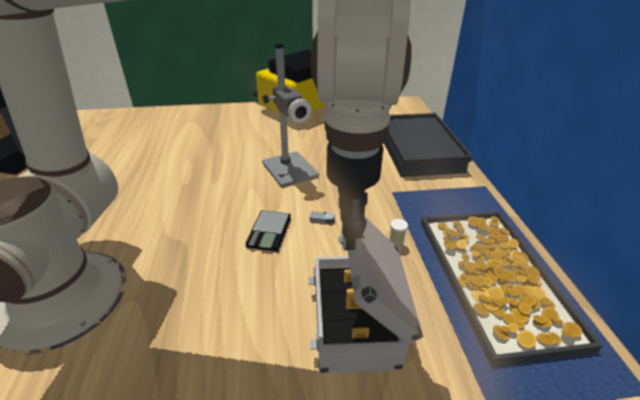

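The lid is at about 0.9 rad. The three bars show at (347,275), (355,297) and (360,333). I continue.

Request:
apply_moves([
  [[0,0.85,0,-0.55,0],[0,1.75,0,-1.0,0],[0,2.7,0,-1.4,0],[0,3.65,0,-1.8,0],[0,4.6,0,-2.1,0],[0,5.6,0,-2.35,0],[0,6.6,0,-2.55,0],[0,7.65,0,-2.65,0]],
])

```text
t: 5.42
ee_pos: [0.6334, -0.1266, 0.2311]
orientation: [-3.141, -0.001, -0.074]
wrist_force: [-1.1, 2.7, 0.6]
grip_width: 0.0163
```

Request:
apply_moves([
  [[0,0.8,0,-0.05,0],[0,1.65,0,-0.05,0],[0,2.45,0,0,0],[0,3.25,0,0.05,0],[0,4.1,0,0.2,0],[0,4.1,0,0.2,0]],
])

```text
t: 6.18
ee_pos: [0.674, -0.1301, 0.2278]
orientation: [3.141, 0.001, -0.074]
wrist_force: [1.3, -1.0, -0.1]
grip_width: -0.0003
```

Run:
```python
from h import *
o=ctrl.get_obs(); print(o['joints'],o['ee_pos'],o['wrist_force'],o['grip_width'],np.degrees(o['orientation']))
s=snap('side','l3s.png')
```

```text
[-1.90562663e-01  4.38263893e-01  5.79278718e-01  1.71273303e+00
 -3.61630029e-04  3.02518560e+00] [ 0.6740197  -0.13012269  0.22775439] [ 1.33712228 -1.01627444 -0.13800485] -0.00025651887695972864 [ 1.79985555e+02  5.48687295e-02 -4.24880067e+00]
```

View pics/l3s.png

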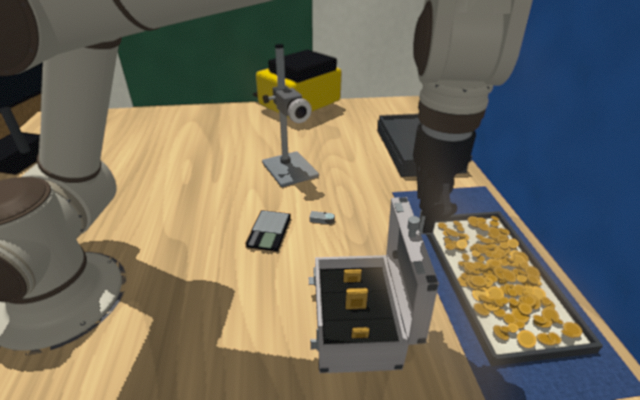

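The knob slipped out of the fingers near the end. The lid now stands past upright, with the knob at (413,222) and the fingers beside it. I raise clear and look again.

Request:
apply_moves([
  [[0,0,0,-3,0],[0,0,0,-7,0]],
])

```text
t: 6.48
ee_pos: [0.6728, -0.1298, 0.2988]
orientation: [-3.142, 0.002, -0.074]
wrist_force: [0.3, 0.3, 1.4]
grip_width: -0.0001
```

Run:
```python
from h import *
o=ctrl.get_obs(); print(o['t'],o['ee_pos'],o['wrist_force'])
s=snap('side','l4s.png');np.savez('/tmp/s4.npz',**s)
s=snap('top','l4t.png');np.savez('/tmp/t4.npz',**s)
```

```text
6.475 [ 0.67280136 -0.12983621  0.2987742 ] [0.32000809 0.26004073 1.42730505]
```

View pics/l4s.png

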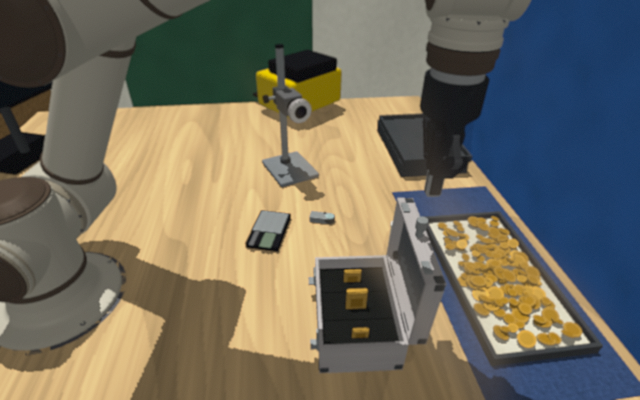

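View pics/l4t.png

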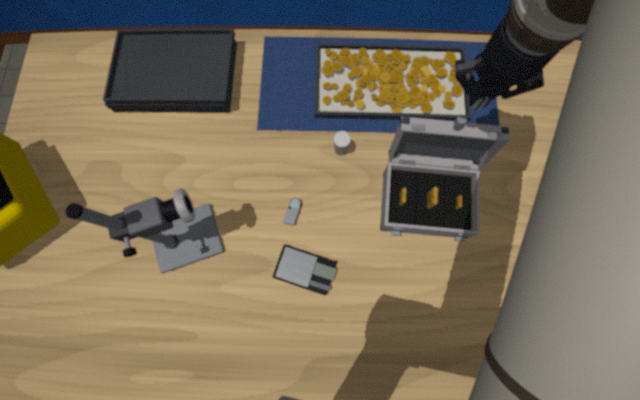

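The lid is sinking back onto its stop (knob now at (423,222)), and the middle slot holds the biggest bar, at side (356,298) and top (433,197). I move over it and turn a quarter turn.

Request:
apply_moves([
  [[0.2,-1.5,0,0,-10],[0.75,-3,0,0,-20],[0.75,-5,0,0,-30],[0.75,-6.5,0,0,-40],[0.75,-8,0,0,-50],[0.75,-9.8,0,0,-60],[0.75,-9.8,0,0,-70],[0.75,-9.8,0,0,-80]],
])

```text
t: 7.58
ee_pos: [0.5752, -0.1226, 0.2988]
orientation: [3.141, 0.0, 1.328]
wrist_force: [0.1, -0.2, 0.4]
grip_width: 0.064
```

Run:
```python
from h import *
S={'top':dict(np.load('/tmp/t4.npz')),'side':dict(np.load('/tmp/s4.npz'))}
for n,(a,b,c,d) in {'top':(380,480,160,235),'side':(315,405,255,360)}.items():
    s=S[n]; hsv=cv2.cvtColor(s['image'],cv2.COLOR_RGB2HSV); m=np.zeros(hsv.shape[:2],np.uint8)
    m[c:d,a:b]=cv2.inRange(hsv,(10,110,60),(35,255,255))[c:d,a:b]
    nl,lab,st,ce=cv2.connectedComponentsWithStats(m)
    C=cloud(s)
    for i in range(1,nl):
        if st[i,4]>10:
            P=C[lab==i]; print(n,st[i],ce[i].round(1),np.nanmedian(P,0).round(4),'zmax',np.nanpercentile(P[:,2],95).round(4))
            uv=np.argwhere(lab==i)[:,::-1]; 
    cv2.imwrite(f'pics/bars_{n}.png',cv2.resize(s['image'][c:d,a:b],None,fx=7,fy=7,interpolation=cv2.INTER_CUBIC)[:,:,::-1])
for y in(-.062,0,.062):
    print(y,case(0,y,.051),'->',[proj(S[n],case(0,y,.088)).round(1) for n in S])
# large bar top corners
for x in(-.018,.018):
    for y in (-.005,.005): print(x,y,[(proj(S[n],case(x,y,.088))-np.array([[a,c]]))[0].round(1)*7 for n,(a,c) in {'top':(380,160),'side':(315,255)}.items()])
o=ctrl.get_obs(); print(o['ee_pos'],np.degrees(o['orientation']),shift([*CC,.12],85.75))
```

```text
top [399 187   8  19 115] [402.9 195.7] [ 0.5788 -0.0594  0.0671] zmax 0.0736
top [427 186  12  23 219] [432.5 197.2] [ 0.5754 -0.1189  0.073 ] zmax 0.0895
top [455 195   8  15  92] [458.9 201.6] [ 0.5705 -0.1828  0.0567] zmax 0.0651
side [343 269  19  14 240] [351.9 275. ] [ 0.5797 -0.0639  0.0585] zmax 0.0726
side [345 287  24  23 465] [356.3 297.7] [ 0.5759 -0.1268  0.0675] zmax 0.0888
side [351 326  19  12 192] [360.2 331.9] [ 0.5719 -0.1865  0.0537] zmax 0.0635
-0.062 [ 0.57090527 -0.18432951  0.051     ] -> [array([[464.2, 198.1]]), array([[360.9, 319.6]])]
0 [ 0.5755 -0.1225  0.051 ] -> [array([[434.9, 195.2]]), array([[356.5, 289.9]])]
0.062 [ 0.58009473 -0.06067049  0.051     ] -> [array([[405.5, 192.4]]), array([[352.7, 264.2]])]
-0.018 -0.005 [array([399.7, 306.6]), array([220.5, 262.5])]
-0.018 0.005 [array([366.1, 303.8]), array([216.3, 231. ])]
0.018 -0.005 [array([402.5, 190.4]), array([365.4, 257.6])]
0.018 0.005 [array([369.6, 187.6]), array([359.8, 226.8])]
[ 0.57522189 -0.12262926  0.29875126] [1.79991728e+02 1.04042661e-02 7.60820838e+01] (array([ 0.02,  0.02, 17.88]), np.float64(-9.667916170149795))
```

View pics/bars_top.png

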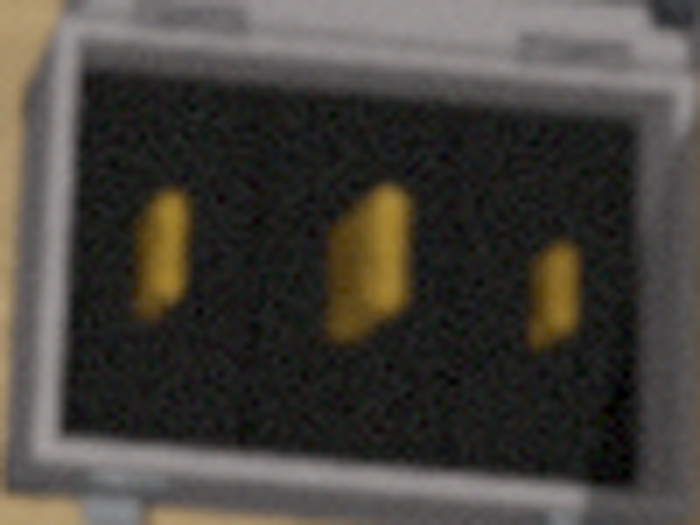

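View pics/bars_side.png

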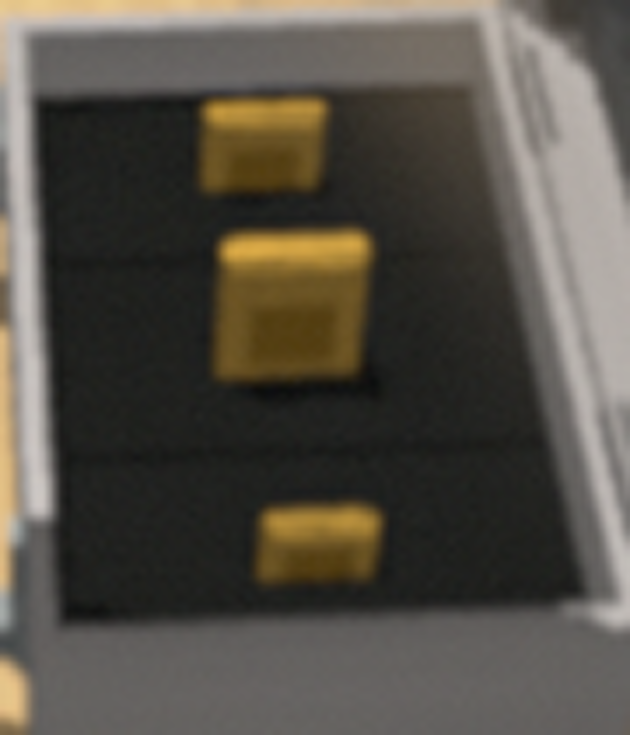

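The bars' outlines match the predicted pose to within about 1 px: large bar at top crop (390,247) and side crop (295,250). I go down to just above it.

Request:
apply_moves([
  [[0.75,-0.05,0.1,5,-5],[0.75,-0.05,0.1,10,-9.7],[0.75,-0.05,0.1,15,-9.7],[0.75,-0.05,0.1,17.5,-9.7],[0.75,-0.05,0.1,17.5,-9.7]],
])

```text
t: 8.2
ee_pos: [0.575, -0.123, 0.1215]
orientation: [-3.138, -0.0, 1.492]
wrist_force: [-0.3, -0.7, -0.2]
grip_width: 0.0635
```

Run:
```python
from h import *
o=ctrl.get_obs(); print(o['ee_pos'],np.degrees(o['orientation']),shift([.5763,-.1235,.064],85.75))
s=snap('side','g1s.png')
cv2.imwrite(f'pics/g1c.png',cv2.resize(s['image'][180:380,280:460],None,fx=4,fy=3,interpolation=cv2.INTER_CUBIC)[:,:,::-1])
C=cloud(s)
# lid angle: points in case frame behind the hinge, above rim
P=C.reshape(-1,3); P=P[~np.isnan(P[:,0])]; d=P[:,:2]-CC; x=d@CX; y=d@CY
m=(y>-.095)&(y<-.06)&(x>.06)&(x<.17)&(P[:,2]>.09)&(P[:,2]<.25)
print(m.sum()); xx,zz=x[m],P[m,2]
for z0 in np.arange(.09,.24,.02):
    k=abs(zz-z0)<.01; 
    if k.sum()>3: print(round(z0,2),np.percentile(xx[k],[5,50,95]).round(4))
```

```text
[ 0.57504806 -0.12304754  0.12152887] [-1.79768126e+02 -2.40336503e-02  8.54590169e+01] (array([-0.04,  0.15,  5.75]), np.float64(-0.2909830833388014))
639
0.09 [0.0972 0.0991 0.1007]
0.11 [0.1013 0.1044 0.1075]
0.13 [0.1011 0.1111 0.1142]
0.15 [0.1147 0.1179 0.1214]
0.17 [0.1209 0.1238 0.1261]
0.19 [0.1279 0.137  0.1429]
0.21 [0.1153 0.1214 0.1297]
```

View pics/g1c.png

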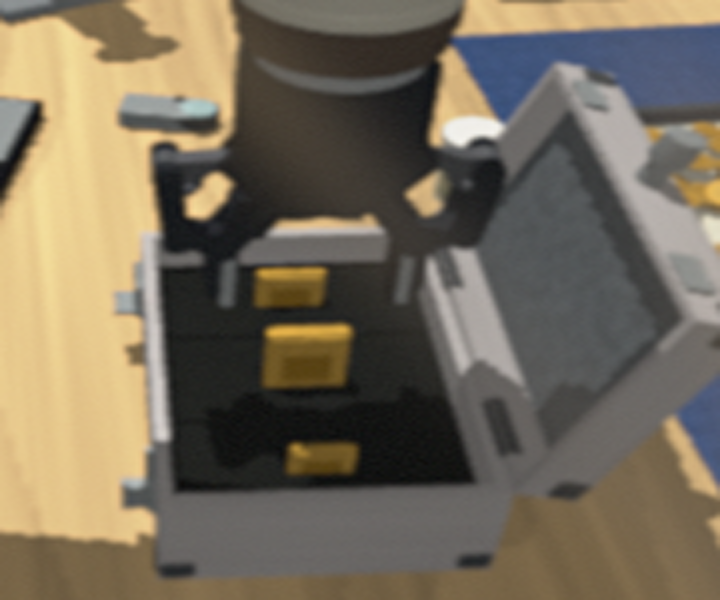

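The lid is resting well back: its slope measures about 1.87 rad. The open jaws, at crop (230,285) and (405,280), straddle the large bar, and the smaller bars are clear. I go down and grip.

Request:
apply_moves([
  [[0.75,0,0.05,2,0],[0.75,0,0.1,4,0],[0.75,0,0.1,5.7,0],[0.75,0,0.1,5.7,0],[0.3,0,0.1,5.7,0],[0,0,0.1,5.7,0],[0,0,0.1,5.7,0],[0,0,0.1,5.7,0]],
], squeeze=60)

```text
t: 9.25
ee_pos: [0.5782, -0.1235, 0.0681]
orientation: [3.14, 0.0, 1.492]
wrist_force: [-1.6, 0.9, 6.7]
grip_width: 0.0341
```

Request:
apply_moves([
  [[0,0,0,0,0],[0,0,0,0,0]],
])

```text
t: 9.5
ee_pos: [0.5782, -0.1235, 0.0681]
orientation: [3.14, 0.0, 1.492]
wrist_force: [-2.8, 0.0, 6.1]
grip_width: 0.0345
```

Run:
```python
from h import *
s=snap('side')
cv2.imwrite(f'pics/g2c.png',cv2.resize(s['image'][180:380,280:460],None,fx=4,fy=3,interpolation=cv2.INTER_CUBIC)[:,:,::-1])
```

```text
(no output)
```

View pics/g2c.png

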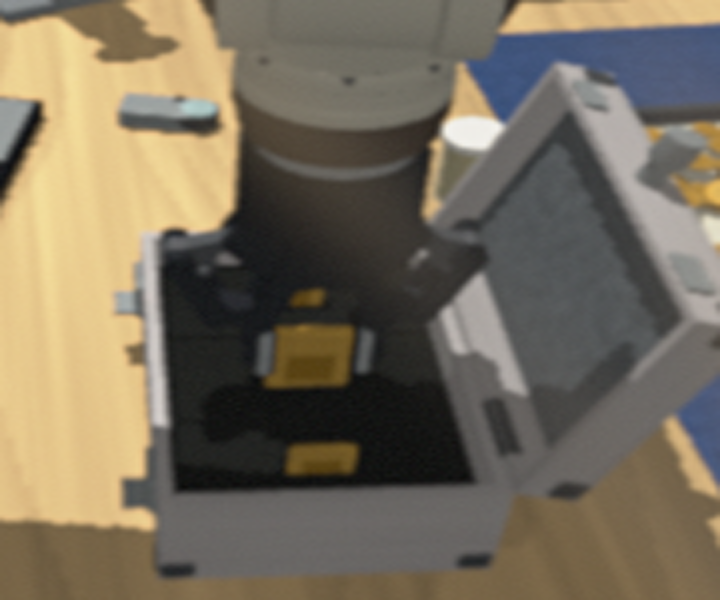

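The pads sit on both narrow edges of the bar, at crop (265,352) and (365,352), and the broad face is free. I lift straight up.

Request:
apply_moves([
  [[0,0,0,-0.5,0],[0,0,0,-1.5,0],[0,0,0,-3,0],[0,0,0,-5,0],[0,0,0,-7.5,0],[0,0,0,-10.5,0],[0,0,0,-14,0],[0,0,0,-17,0]],
])

```text
t: 10.55
ee_pos: [0.5776, -0.1234, 0.2392]
orientation: [3.14, 0.0, 1.492]
wrist_force: [-0.1, 0.8, -4.6]
grip_width: 0.0347
```

Request:
apply_moves([
  [[0,0,0,-1,0],[0,0,0,-2,0],[0,0,0,-2,0]],
])

```text
t: 10.92
ee_pos: [0.5777, -0.1234, 0.2566]
orientation: [-3.141, -0.0, 1.492]
wrist_force: [-0.2, -0.1, -5.3]
grip_width: 0.0345
```

Run:
```python
from h import *
o=ctrl.get_obs(); print(o['ee_pos'],np.degrees(o['orientation']),o['wrist_force'],o['grip_width'],o['joints'])
snap('side','g3s.png'); snap('top','g3t.png')
ax=np.array([np.cos(np.radians(111.8)),np.sin(np.radians(111.8))]); L=np.array([.5165,.340]); F=L-.12*ax; print('focus',F)
print(shift([*F,.3],111.8,o))
```

```text
[ 0.57767185 -0.12336689  0.25664632] [-1.79986621e+02 -7.38216962e-04  8.54656490e+01] [-0.16549681 -0.0659979  -5.29516247] 0.03446486764309983 [-2.10389864e-01  1.95551355e-01  3.31054384e-01  1.70653254e+00
 -1.77858297e-05  1.43954582e+00]
focus [0.56106414 0.2285817 ]
(array([34.95, -4.44, -4.33]), np.float64(-26.334350953761657))
```

View pics/g3s.png

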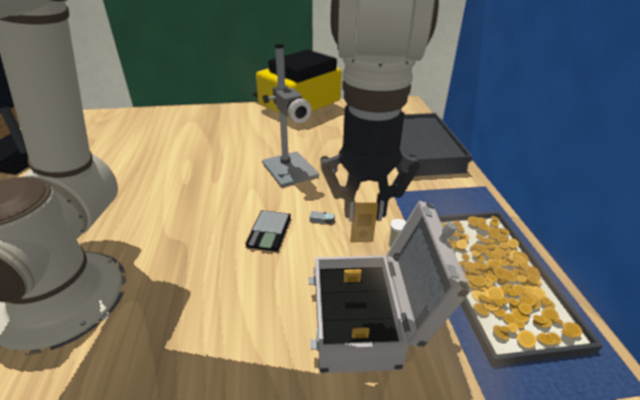

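View pics/g3t.png

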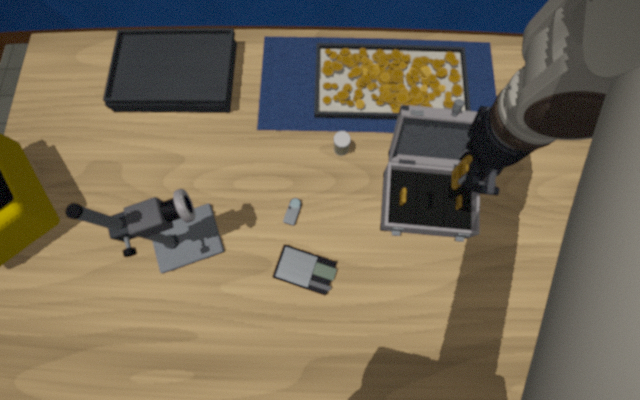

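The bar is out of the case in the grip at (363,220), its slot is empty and the two smaller bars are still in place; the wrist carries 5 N. I swing towards the camera.

Request:
apply_moves([
  [[0,1,-0.1,0,-1],[0,4,-0.5,0.3,-4],[0,8,-1,0.6,-8],[0,12,-1.5,1,-12],[0,16,-2,1.3,-16],[0,20,-2.6,1.6,-20],[0,23.5,-3,1.9,-24],[0,26,-3.3,2.1,-26.3]],
])

```text
t: 12.02
ee_pos: [0.5646, 0.1406, 0.2351]
orientation: [-3.141, -0.0, 1.954]
wrist_force: [0.5, -0.8, -5.9]
grip_width: 0.0349
```

Run:
```python
from h import *
o=ctrl.get_obs(); print(o['ee_pos'],np.degrees(o['orientation']),o['wrist_force'],o['grip_width'])
print(shift([.561,.2286,.236],111.8,o))
```

```text
[0.5645722  0.14056064 0.23512585] [-1.79955301e+02 -2.39357687e-02  1.11982848e+02] [ 0.45222221 -0.75607649 -5.91883664] 0.03488203355051126
(array([ 8.3 ,  2.96, -0.09]), np.float64(0.1828476875578815))
```

Request:
apply_moves([
  [[0,1,0.5,0,0],[0,2.5,1,0,0],[0,4.5,1.6,0,0],[0,6,2.2,0,0],[0,7.3,2.7,-0.1,0],[0,8.1,3,-0.1,0],[0,8.1,3,-0.1,0],[0,8.1,3,-0.1,0]],
])

```text
t: 13.02
ee_pos: [0.5632, 0.2244, 0.2368]
orientation: [-3.141, 0.0, 1.95]
wrist_force: [0.3, -0.6, -4.9]
grip_width: 0.0346
```

Run:
```python
from h import *
o=ctrl.get_obs(); print(o['t'],o['ee_pos'],np.degrees(o['orientation']),o['wrist_force'],o['grip_width'])
S={}
for n in('side','top'):
    s=S[n]=snap(n,f'f1{n}.png'); np.savez(f'/tmp/f_{n}.npz',**s)
    hsv=cv2.cvtColor(s['image'],cv2.COLOR_RGB2HSV); m=cv2.inRange(hsv,(10,110,60),(35,255,255)); C=cloud(s)
    m[np.linalg.norm(np.nan_to_num(C)-[.561,.2286,.22],axis=2)>.08]=0
    P=C[m>0]; print(n,len(P),np.median(P,0),np.percentile(P[:,2],[2,98]))
    if len(P)>20:
        vv,uu=np.where(m>0); print(cv2.minAreaRect(np.stack([uu,vv],1).astype(np.float32)))
        c=P.mean(0); w,V=np.linalg.eigh(np.cov((P-c).T)); print(np.sqrt(w),V.T.round(3))
    uv=proj(s,[.561,.2286,.219])[0].astype(int); x,y=np.clip(uv-[60,60],0,None)
    cv2.imwrite(f'pics/f1c{n}.png',cv2.resize(s['image'][y:y+120,x-60:x+120],None,fx=4,fy=4,interpolation=cv2.INTER_CUBIC)[:,:,::-1]); print(uv,x-60,y)
```

```text
13.025 [0.56316716 0.22444229 0.23678617] [-1.79992900e+02  9.78093131e-03  1.11748031e+02] [ 0.26970946 -0.55032834 -4.93293932] 0.03455099269032322
side 432 [0.5622229  0.22047479 0.22098551] [0.18641884 0.28273745]
((323.23797607421875, 122.53495788574219), (47.90934371948242, 19.361984252929688), 82.40535736083984)
[0.00291899 0.01065509 0.02403815] [[-0.338  0.94  -0.036]
 [ 0.937  0.333 -0.101]
 [ 0.083  0.068  0.994]]
[324 130] 204 70
  return _methods._mean(a, axis=axis, dtype=dtype,
  ret = um.true_divide(
Traceback (most recent call last):
IndexError: index -1 is out of bounds for axis 0 with size 0
```

View pics/f1cside.png

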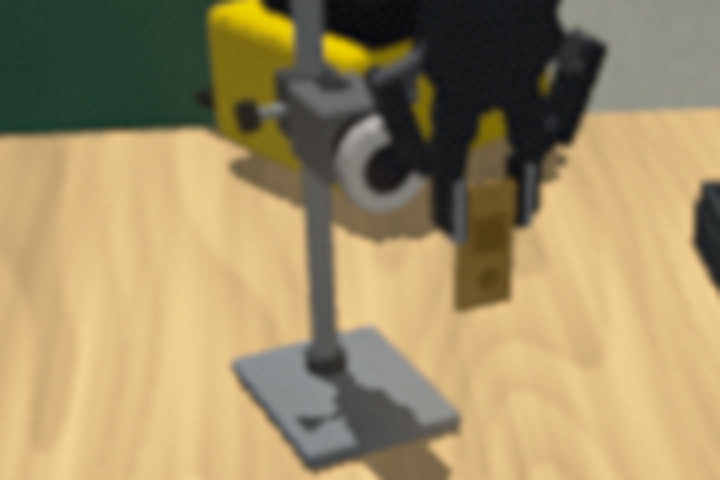

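View pics/f1top.png

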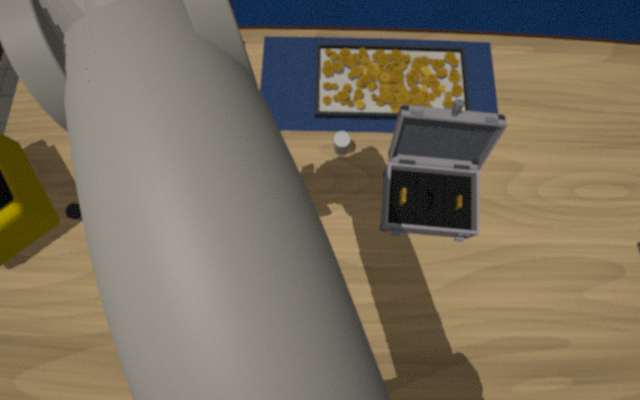

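View pics/f1side.png

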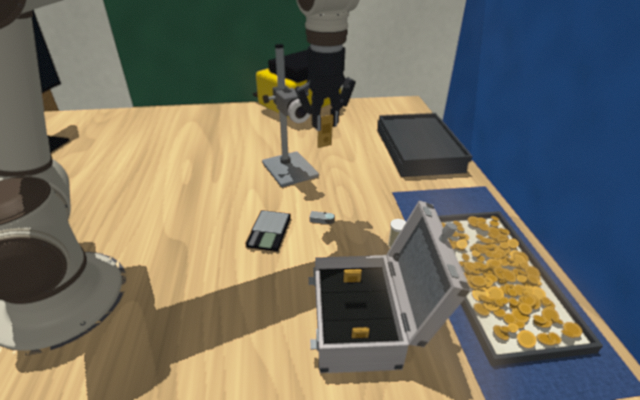

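Run:
```python
from h import *
s=dict(np.load('/tmp/f_side.npz')); o=ctrl.get_obs(); print(o['ee_pos'])
t=np.radians(21.75); X=np.array([np.cos(t),np.sin(t),0]); Y=np.array([-X[1],X[0],0])
def corners(c,X=X): return [c+X*a+Y*-.005+np.array([0,0,b]) for b in(.037,-.037) for a in(-.018,.018)]
c=np.array([*o['ee_pos'][:2],o['ee_pos'][2]-.017])
print('pred TL TR BL BR',(( proj(s,corners(c))-[204,70])*4).round(0).tolist())
# gold mask restricted to bar columns
m=cv2.inRange(cv2.cvtColor(s['image'],cv2.COLOR_RGB2HSV),(10,90,40),(35,255,255)); C=cloud(s)
ok=(abs(C[:,:,0]-.563)<.03)&(abs(C[:,:,1]-.222)<.02)&(C[:,:,2]<.256)&(C[:,:,2]>.17); m[~ok]=0
P=C[m>0]; print(len(P),np.median(P,0),np.percentile(P,[2,98],0)); q=P-P.mean(0); w,V=np.linalg.eigh(np.cov(q.T)); print(np.sqrt(w),V.T.round(3))
uv=np.argwhere(m>0)[:,::-1].astype(np.float32); hull=cv2.minAreaRect(uv); print(((cv2.boxPoints(hull)-[204,70])*4).round(0).tolist())
# intersect corner pixels with the front face plane
c0,d=ray(s,np.array([[468,185],[517,180],[457,310],[511,298]])/4+[204-.4,70-.4]); n=Y; pf=c-Y*.005
Q=c0+d*(((pf-c0)@n)/(d@n))[:,None]; print(Q.round(4).tolist(), Q.mean(0), c)
```

```text
[0.56319337 0.22431903 0.23685876]
pred TL TR BL BR [[461.0, 194.0], [519.0, 181.0], [461.0, 315.0], [516.0, 301.0]]
422 [0.56226624 0.22033182 0.22032766] [[0.54403064 0.21357889 0.18640384]
 [0.58049654 0.22859179 0.25470075]]
[0.00198861 0.01089174 0.02089297] [[-0.317  0.949  0.006]
 [ 0.933  0.312 -0.179]
 [ 0.172  0.051  0.984]]
[[426.0, 201.0], [529.0, 176.0], [556.0, 287.0], [453.0, 312.0]]
[[0.5514, 0.2142, 0.2625], [0.5797, 0.2255, 0.259], [0.5452, 0.2118, 0.188], [0.5778, 0.2248, 0.1868]] [0.56351994 0.21906609 0.22409363] [0.56319337 0.22431903 0.21985876]
```

Request:
apply_moves([
  [[0,0.2,0,0.15,0],[0,0.4,0,0.3,0],[0,0.4,0,0.3,0],[0,0.4,0,0.3,0],[0,0.4,0,0.3,0],[0,0.4,0,0.3,0],[0,0.4,0,0.3,0],[0,0.4,0,0.3,0]],
])

```text
t: 14.12
ee_pos: [0.5616, 0.2285, 0.2338]
orientation: [3.142, -0.0, 1.951]
wrist_force: [-0.4, 0.2, -4.2]
grip_width: 0.0347
```

Run:
```python
from h import *
o=ctrl.get_obs(); print(o['t'],o['ee_pos'],np.degrees(o['orientation']),o['wrist_force'],o['grip_width'],abs(o['joint_vel']).max())
s=snap('side'); C=cloud(s)
m=cv2.inRange(cv2.cvtColor(s['image'],cv2.COLOR_RGB2HSV),(10,90,40),(35,255,255))
ok=(abs(C[:,:,0]-.563)<.03)&(abs(C[:,:,1]-.225)<.02)&(C[:,:,2]<.252)&(C[:,:,2]>.17); m[~ok]=0
P=C[m>0]; print(len(P),np.median(P,0),np.percentile(P[:,2],[0,2,5])); q=P-P.mean(0); w,V=np.linalg.eigh(np.cov(q.T)); print(V.T.round(3)[0])
P=C.reshape(-1,3); P=P[~np.isnan(P[:,0])]; d=P[:,:2]-CC; x=d@CX; y=d@CY
k=(y>-.095)&(y<-.06)&(x>.06)&(x<.17)&(P[:,2]>.09)&(P[:,2]<.18); print('lid',np.pi/2+np.arctan(np.polyfit(P[k,2],x[k],1)[0]))
cv2.imwrite('pics/fin.png',cv2.resize(s['image'][60:180,230:410],None,fx=4,fy=4,interpolation=cv2.INTER_CUBIC)[:,:,::-1])
```

```text
14.125 [0.56164825 0.22851731 0.23381576] [ 1.79995883e+02 -2.03529299e-03  1.11765372e+02] [-0.39314197  0.2425645  -4.23106017] 0.03473549503292889 0.00098792943941858
404 [0.56077875 0.22442215 0.21676296] [0.17965374 0.18277404 0.18498262]
[-0.333  0.943  0.015]
lid 1.8878128169516701
```

View pics/fin.png

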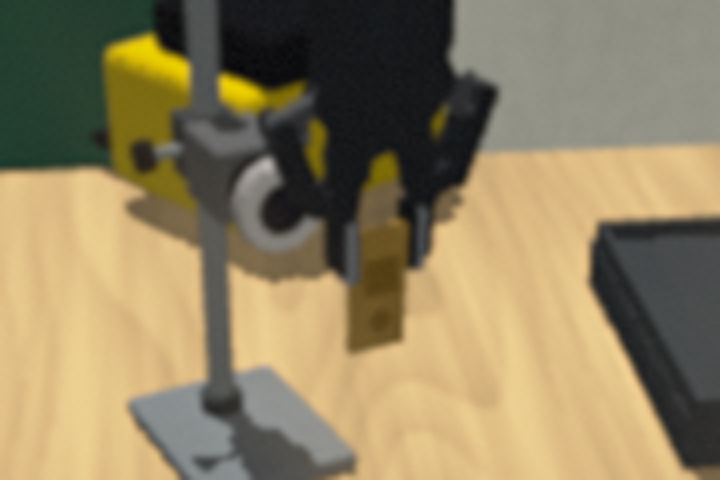

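The bar hangs upright at crop (377,287), held by its edges and clear of the camera. Its lower end is at z ≈ 0.181, so its centre is at about 0.218. The lid reads 1.89 rad, so I hand in.

```bash
python3 -c "
from h import *
print(ctrl.close_job())"
```

```text
the job is handed in; nothing more can be done
None
```

I opened the lid by its knob and drew the large bar (from the middle slot) straight up by its narrow edges. I then held it in front of the inspection camera and handed in at about 14 s. No verdict was reported, so what follows is my own last checks.

- **Lid:** about 1.89 rad by the depth image. The knob slipped out of the fingers near the end of the lift, but the lid was already past upright and sank back onto its stop by itself.
- **Bar position:** centre at about (0.561, 0.229, 0.218) m. I had worked out the point 12 cm in front of the lens as about (0.561, 0.229, 0.219) m.
- **Bar attitude:** its broad face is within about 0.04 rad of square to the lens. It leans at most about 0.015 rad towards or away from the lens.
- **Grip and stillness:** the fingers hold only the narrow edges, the wrist carries about 4–5 N, and joint speeds were about 0.001 rad/s.
- **Other things:** the two smaller bars were still in their slots in the last wide pictures. The arm made no visible contact with the camera or its stand, the scale, coin tube or loupe.

Checks that disagreed:
- **Sideways lean:** one bar edge suggested about 0.08 rad and the other about 0.03; the limit is 0.15 rad. This was measured just before the last few-millimetre correction.
- **Bar height:** readings before the correction scattered by about 4 mm.
- **Views:** the arm hid the bar from the top camera, so the final checks rest on the side view and the arm's own readings.

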